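# Hold the till's key switch at its sprung refund position

## Robot

A 7-joint arm with a two-finger parallel gripper is mounted at the origin on the work surface. World frame = base frame: x ahead of the robot, y to its left, z up, the work surface at z = 0. Lengths are in m, angles in rad, forces in N, time in s.
With the tool pointing down it reaches from about 0.4 to 0.9 m from the base axis. Payload 5.5 kg.
Tool frame: the origin (TCP) lies midway between the tips of the shut fingers; the grasp point (between the pads) lies 19 mm behind it; z points along the fingers, y is the line along which they close (so a half turn about z gives the same grasp; the last joint's range is limited). The gripper opens to 92 mm and grips with 3 to 60 N. Pads are 19 mm wide; open, the fingers measure 130 mm over their backs; the gripper's body (75 mm by 190 mm) begins 47 mm behind the grasp point.
Start: joints at [1.369, 0.501, -0.427, 1.55, 0.221, 1.138, -0.21], TCP at [0.291, -0.581, 0.193] pointing down, gripper open.
Joint ranges: [-2.88, 2.88], [-0.31, 2.03], [-1.54, 1.56], [0.2, 2.42], [-1.41, 4.55], [0.19, 2.02], [-2.57, 2.57]. Speed limits (rad/s): [2.57, 2.57, 3.14, 3.14, 3.14, 3.14, 3.14].

## Interface

Orientations are given as a unit quaternion [x, y, z, w].
In Python, from bench import move_to, move_straight, movej, gripper_to, hold, solve_ik, get_state, capture, get_calibration, PlanningError, job_done gives the robot as it stands. Calls block until the motion is done:
- move_to(position, orientation): joint-space move of the TCP to a pose.
- move_straight(position, rate=0.15, orientation=None, f_stop=None): straight line of the TCP; orientation=None keeps the orientation; rate is the mean speed in m/s. With f_stop (N) it stops when the force on the tool has changed by that much, and returns True; else False.
- movej(angles): joint-space move.
- gripper_to(opening, f_grip=None): finger opening in m; f_grip is the grip in N (None keeps the last); returns when the fingers have stopped.
- hold(seconds).
- solve_ik(position, orientation): joint angles nearest the present ones, or None.
- get_state(): the state.
- capture(name): name is "side" or "top" or "wrist"; returns the picture (384x512x3 uint8, blue, green, red); there is no depth.
- get_calibration(name): a dict with "fov_y" (degrees; the focal length in pixels is half the picture's height over the tangent of half this angle, whatever the lens; pixels are square), "cx", "cy" (the principal point, pixels), "xyz" and "attitude" of the camera in the world. Camera axes: x right, y up, looking along -z (the intrinsics and any distortion apply to the point x, -y, -z); pixel columns grow to the right and rows downward; lengths in m; the calibration is good to about 2 mm. A picture is of the moment at which its call begins: read the wrist's pose just before it. get_calibration takes no time and is no camera call; for the wrist camera it gives the pose at the moment of the call.
A pose or a line that the arm cannot do raises PlanningError and nothing moves.
- job_done(): hands the job in; it is judged then, once.
The state is a dict: "t": time; "qpos": joint angles; "joint_vel": joint speeds; "joint_torque": joint torques, N m; "ee_pos": TCP position; "tcp_rot": TCP orientation; "wrist_force": force on the tool from outside, world axes, zero at the start; "moment": the same for the moment, N m; "gripper_width": finger opening in m; "gripper_force": force on a finger pad.
Only numpy, scipy, OpenCV 4.12 (cv2) and the standard library are available. Lean on these libraries where they do the work, as an engineer would, in place of code of your own. Each camera call takes 0.05 s, during which the arm holds its last target. There are 200 camera calls.

## Task

Pull the key with the round head up out of its spring clip in the key rack, put it in the till's key switch and work it in past the sticky discs - jiggling it a little to and fro under a light push, not forcing it - until its shoulder sits on the switch. Then turn it a quarter turn clockwise and finish while still gripping the key, holding the switch turned against its spring. Leave the other two keys in their clips and the other things on the counter where they are.

Things in the scene. Friction and masses are not known exactly. Their poses are not given: they have to be found in the camera images.
- round_key_head (a point): Centre of the head of the round-headed key (the one to use), 77 mm long, standing upright in the rack, blade down. Head: a black disc 32 mm in diameter, 9 mm thick, flat faces towards the key's x and -x. Axes: x across the thickness of head and blade, y across the width of the blade, z along the key from blade to head. The key works the same after a half turn about z.
- round_key_shoulder (a point): Underside of the round-headed key's collar, 31 mm below the head's centre, same axes. The steel collar (14 mm across, neck 9 mm) fills the space up to the head. The steel blade reaches 30 mm down from here: 4 mm thick (x), 10 mm wide (y), with a blunt end. In the rack the shoulder stands on the rack's top.
- wide_key_head (a point): Centre of the head of the wide-headed key (leave alone): head 9 mm thick, 40 mm wide, 14 mm high, 22 mm above its shoulder. Axes as for the round key.
- slim_key_head (a point): Centre of the head of the slim-headed key (leave alone): head 9 mm thick, 14 mm wide, 34 mm high, 32 mm above its shoulder. Axes as for the round key.
- key_rack: Aluminium block fixed to the counter, 44 mm (its x) by 166 mm (y), 40 mm high, origin at the centre of its underside. Three keys stand in a row along its y, 58 mm apart, in any order, flat faces towards its x and -x. Two small sprung jaws 9 mm above its top close over each key's collar from the y sides: a key snaps out with a straight upward pull of 5 to 10 N.
- till: Off-white electronic cash register, fixed on the counter, 345 mm deep (its x), 330 mm wide (y), origin at the centre of its underside, front facing its -x. Its keyboard panel slopes up from 92 mm high at the front edge to 150 mm, at 14 degrees; behind it, 85 mm beyond the key switch, is a hump 190 mm high with a display reaching 216 mm.
- switch_axis (a point): Centre of the key switch's outer face, at the right of the sloping panel, fixed to the till. z points out of the panel along the lock's axis (14 degrees off vertical, to the till's front); x (up the slope) is the thickness direction of the keyway at rest, y its width direction. Round steel bezel 37 mm across, 5.5 mm above the panel, round a brass face. The key's shoulder ends here, on the face.
- sticky_disc (a point): Point on the lock's axis 11 mm inside the face, fixed to the till: top of a hidden disc 5 mm thick, with a slot 5 by 11.6 mm, not chamfered. It hangs 24 to 36 degrees clockwise of rest, held by friction (0.03 N m), so the blade stops here until the key is turned to match. Once through, the blade meets the switch, at rest, 20 mm inside the face, and must be turned back to enter it.
- keyway (a point): Centre of the brass face, same place and z axis as switch_axis, but turning with the face: x is the thickness direction of the keyway as it now stands, y its width direction. Slot 5.4 by 11.6 mm, its mouth chamfered 2 mm all round. It starts 0 to 11 degrees anticlockwise of rest and turns freely with the key, under slight friction.
- till_switch (a joint): Angle of the switch at the lock's inner end, 20 to 28 mm inside the face (slot 4.8 by 11.6 mm, chamfered 0.7 mm), rad: 0 at rest, growing as the key turns clockwise seen from above; a quarter turn is 1.571, stop at 1.95. A spring of 0.015 to 0.07 N m turns it back. Only a key that has passed the sticky disc turns it; with the play, the key turns some 10 degrees farther than the switch.
- card_reader: Bystander: black card terminal lying on the counter, 165 mm by 78 mm by 22 mm, origin under its centre.
- milk_jug: Bystander: steel milk jug with handle, 84 mm across, 105 mm high, origin under its centre.
- tamper: Bystander: steel coffee tamper, 58 mm across, 86 mm high, origin under its centre.
- espresso_cup: Bystander: white espresso cup on a saucer, 64 mm across, 58 mm high, origin under its centre.
- sugar_jar: Bystander: glass sugar jar with steel cap, 80 mm across, 130 mm high, origin under its centre.
- portafilter: Bystander: steel portafilter with black handle lying on the counter, basket 70 mm across and 30 mm high, handle to its -x, 200 mm long in all, origin under the basket's centre.
Mind the look-alikes: they are no part of the job. Leave any red look-alike of the key_rack alone.

How it is judged:
On the way, in this order (a step that is already met when the one before it is completed fails the run):
1. the round-headed key has been pulled out of its clip and is held clear above the rack (z of round_key_shoulder in the frame of key_rack above 0.075 m and contact force between the fingers and round_key above 1 N), for 0.1 s.
2. the round-headed key is fully home in the key switch, which is not yet turned (distance between round_key_shoulder and switch_axis below 0.004 m and angle between the z axis of round_key_shoulder and the z axis of switch_axis, either way round below 0.15 rad and value of joint till_switch below 1 rad), for 0.1 s.
At the end, for the whole second after the job is handed in: the round-headed key is fully home in the key switch (shoulder within 4 mm of its face, key within 9 degrees of its axis), the switch is turned to at least 1.2 rad (about 70 degrees), the fingers still grip the key and hold it so, and the other two keys are in their clips (value of joint till_switch above 1.2 rad and distance between round_key_shoulder and switch_axis below 0.004 m and angle between the z axis of round_key_shoulder and the z axis of switch_axis, either way round below 0.15 rad and contact force between the fingers and round_key above 1 N and distance of each of wide_key_head, slim_key_head from where it was at the start of the episode below 0.01 m); the arm keeps its last pose, push and grip.
It fails at once if the key is forced: pressed or wrenched against the till with more than 45 N (contact force between round_key and till above 45 N).
It fails at once if another key is pulled from its clip or knocked (head moved more than 12 mm) (distance of any of wide_key_head, slim_key_head from where it was at the start of the episode above 0.012 m).
It fails at once if something else on the counter is shifted by more than 30 mm or knocked over (distance of any of card_reader, milk_jug, tamper, espresso_cup, sugar_jar, portafilter from where it was at the start of the episode above 0.03 m or angle between any of milk_jug, tamper, espresso_cup, sugar_jar's own z axis and vertical above 0.6 rad).
It also fails if it takes over 58 s, if anything falls off the work surface, if the arm or the gripper's body presses on something with over 40 N, if the wrist force passes 120 N, or if a joint passes its speed limit or range.

## Working session

There is one attempt and no reset: what is moved stays moved. The work goes in short steps, each a Python script; the robot and the scene stay as the last script left them, time stands still between calls to the robot, and variables do not carry over. Pictures are saved under pics/ and viewed, at most 10 in all, crops included, and the job is handed in when it is done.

```bash
ls; mkdir -p pics; python3 - <<'E'
from bench import *
import cv2,json
for n in("side","top","wrist"):
    c=get_calibration(n);print(n,c)
    cv2.imwrite(f"pics/{n}0.png",capture(n))
s=get_state();print(s)
import numpy as np
a=[cv2.imread(f"pics/{n}0.png") for n in("side","top")]
cv2.imwrite("pics/st0.png",cv2.resize(np.vstack(a),None,fx=.78,fy=.78))
E
```

```text
pics
side {'fov_y': 48.04063196763001, 'cx': 258.60499477267257, 'cy': 198.79527788305847, 'xyz': array([-0.24527551,  0.69852048,  0.87061578]), 'attitude': array([-0.17158806,  0.42539346,  0.81592511, -0.35194339])}
top {'fov_y': 54.41135133180203, 'cx': 250.80430102161273, 'cy': 190.85656814188073, 'xyz': array([ 0.3142057 , -0.05731946,  1.32089916]), 'attitude': array([ 0.06062217, -0.04339889, -0.69889578,  0.71132706])}
wrist {'fov_y': 69.0294136154639, 'cx': 251.42225150457097, 'cy': 188.25403128660815, 'xyz': array([ 0.3540297 , -0.54861154,  0.38326922]), 'attitude': array([-0.11262377,  0.07032478, -0.52039113,  0.84354217])}
{'t': 0.15, 'qpos': array([ 1.36923917,  0.50163932, -0.42685193,  1.55117331,  0.2208111 ,
        1.13826919, -0.21030254]), 'joint_vel': array([-0.00103155, -0.00228019, -0.00144966, -0.00057941,  0.00039954,
       -0.0010177 ,  0.00078746]), 'joint_torque': array([-7.42520409e-03, -5.67095447e+01, -5.82581162e+00, -2.79449576e+01,
       -6.88036485e-02,  2.65002076e-02,  1.40347097e-04]), 'ee_pos': array([ 0.29106804, -0.58056196,  0.19182962]), 'tcp_rot': array([ 9.73114777e-01,  2.30319590e-01, -1.32328792e-04, -7.06851557e-04]), 'wrist_force': array([ 0.23041644,  0.49889188, -0.4061665 ]), 'moment': array([0.00924186, 0.03037228, 0.00023649]), 'gripper_force': 0.0, 'gripper_width': 0.09194408111325941}
```

```bash
python3 - <<'E'
import cv2
for n in("side","top"): cv2.imwrite(f"pics/{n}0b.png",cv2.resize(cv2.imread(f"pics/{n}0.png"),None,fx=1.5,fy=1.5,interpolation=cv2.INTER_CUBIC))
E
```

```text
(no output)
```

View pics/top0b.png

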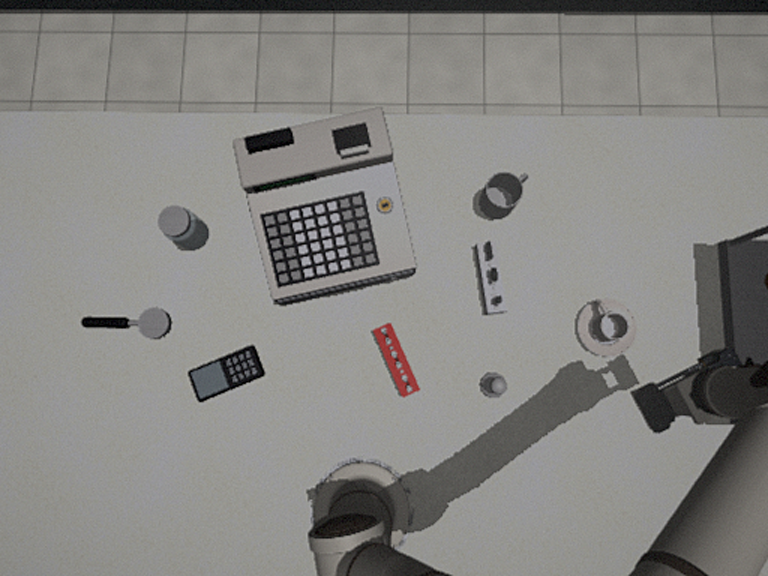

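View pics/side0b.png

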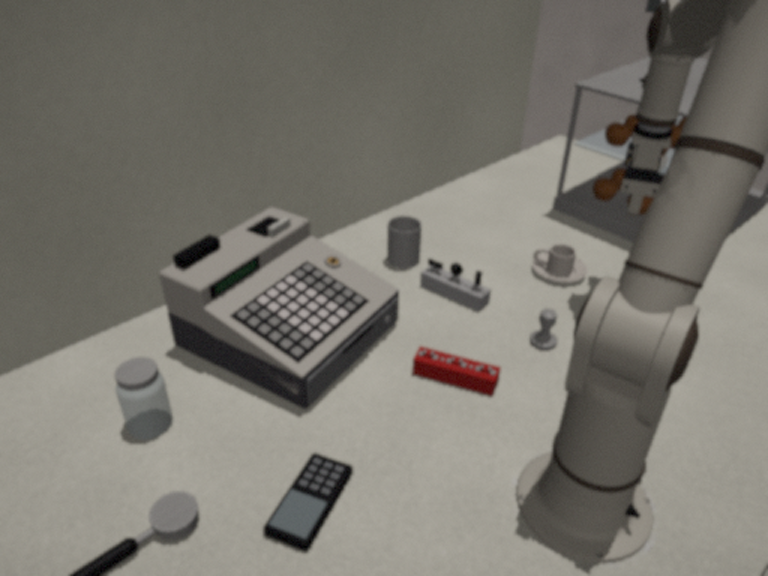

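Top view (768×576 enlargement): the till's switch is at (385,205). The aluminium rack is at (490,278), with keys at (487,250), (491,275) and (496,300). The red block at (396,360) is a look-alike and stays untouched. In the side view the keys are wide (435,265), round disc (456,269) and slim (478,278), so the middle one fits. I'll triangulate coarsely, then look from close by with the wrist camera.

```bash
cat > h.py <<'E'
import numpy as np, cv2, time
from bench import *
from scipy.spatial.transform import Rotation as R
def ray(c,uv):
    f=192/np.tan(np.radians(c["fov_y"]/2))
    d=np.array([(uv[0]-c["cx"])/f,-(uv[1]-c["cy"])/f,-1])
    d=R.from_quat(c["attitude"]).apply(d); return np.array(c["xyz"]),d/np.linalg.norm(d)
def plane(c,uv,z):
    o,d=ray(c,uv); return o+d*(z-o[2])/d[2]
def tri(obs):
    A=np.zeros((3,3));b=np.zeros(3)
    for c,uv in obs:
        o,d=ray(c,uv);P=np.eye(3)-np.outer(d,d);A+=P;b+=P@o
    p=np.linalg.solve(A,b)
    e=[np.linalg.norm((np.eye(3)-np.outer(ray(c,uv)[1],ray(c,uv)[1]))@(p-ray(c,uv)[0]))*1e3 for c,uv in obs]
    return p,np.round(e,1)
def proj(c,p):
    f=192/np.tan(np.radians(c["fov_y"]/2))
    v=R.from_quat(c["attitude"]).inv().apply(np.array(p)-c["xyz"])
    return np.array([c["cx"]+f*v[0]/-v[2],c["cy"]-f*v[1]/-v[2]])
def down(yaw):  # tool z down, tool y at angle yaw (world)
    y=np.array([np.cos(yaw),np.sin(yaw),0]);z=np.array([0,0,-1.])
    return R.from_matrix(np.c_[np.cross(y,z),y,z]).as_quat()
E
python3 - <<'E'
from h import *
t,s=get_calibration("top"),get_calibration("side")
print(tri([(t,(327.3,183.3)),(s,(304,179.3))]),tri([(t,(256.7,136.7)),(s,(222,174))]))
# rack direction, top-face corners approx
a=plane(t,(487/1.5,246/1.5),.06);b=plane(t,(496/1.5,300/1.5),.06);print(a,b,np.degrees(np.arctan2(*(a-b)[[1,0]])))
# till front edge (upper), raw px
a=plane(t,(275/1.5,298/1.5),.09);b=plane(t,(415/1.5,268/1.5),.09);print(a,b,np.degrees(np.arctan2(*(a-b)[[1,0]])))
c=get_calibration("wrist");st=get_state();T=R.from_quat(st["tcp_rot"])
print(T.inv().apply(c["xyz"]-st["ee_pos"]),(T.inv()*R.from_quat(c["attitude"])).as_matrix().round(3))
E
```

```text
(array([ 0.5281675 , -0.28219186,  0.07605797]), array([0.3, 0.3])) (array([ 0.67145237, -0.04187198,  0.1316185 ]), array([0.9, 0.9]))
[ 0.59825527 -0.27663304  0.06      ] [ 0.47399768 -0.29565521  0.06      ] 8.703644169655613
[0.4666128  0.19914802 0.09      ] [ 0.53910544 -0.11116247  0.09      ] 103.14923048380696
[ 0.07062899 -0.00055722 -0.19156711] [[ 0.     0.965  0.263]
 [ 1.    -0.    -0.   ]
 [-0.     0.263 -0.965]]
```

```bash
cat >> h.py <<'E'
def lockrot(yaw,cw=0,flip=False):
    "tool rot at the switch: tool z=-lock z, tool y=+-slope dir, turned cw (rad)"
    L=R.from_euler('z',yaw)*R.from_euler('y',np.radians(-14))
    m=L.as_matrix();s=-1 if flip else 1
    y=s*m[:,0];z=-m[:,2]
    return (R.from_rotvec(z*cw)*R.from_matrix(np.c_[np.cross(y,z),y,z])),m
E
python3 - <<'E'
from h import *
K=np.array([.528,-.282,.076]);S=np.array([.671,-.042,.1316])
for y in(98.7,-81.3):
    q=solve_ik(K+[0,0,.08],down(np.radians(y)));print(y,None if q is None else np.round(q,2))
for fl in(0,1):
  for cw in(-11,0,36,90,115):
    r,m=lockrot(np.radians(13.1),np.radians(cw),fl)
    q=solve_ik(S+.015*m[:,2],r.as_quat());print(fl,cw,None if q is None else np.round(q,2))
E
```

```text
98.7 [ 1.19  0.65 -1.06  1.71  0.61  1.16  1.68]
-81.3 [ 0.82  0.46 -0.49  1.72  0.25  1.03 -1.17]
0 -11 [ 0.82  0.63 -1.03  1.78  0.66  0.85 -0.04]
0 0 [ 0.8   0.61 -1.    1.78  0.64  0.84 -0.22]
0 36 [ 0.75  0.57 -0.92  1.78  0.56  0.81 -0.79]
0 90 [ 0.63  0.51 -0.75  1.78  0.42  0.76 -1.62]
0 115 [ 0.48  0.46 -0.53  1.79  0.25  0.73 -1.93]
1 -11 [-0.61  0.55  0.91  1.83 -0.73  0.84 -2.08]
1 0 [-0.61  0.55  0.91  1.83 -0.73  0.84 -2.27]
1 36 [ 0.94  0.81 -1.3   1.78  0.94  1.01  2.1 ]
1 90 [ 0.82  0.63 -1.04  1.78  0.67  0.85  1.33]
1 115 [ 0.83  0.64 -1.06  1.78  0.7   0.86  0.88]
```

```bash
python3 - <<'E'
from h import *
import pickle
K=np.array([.528,-.282,.0]);q=down(np.radians(-81.3));obs=[]
for i,d in enumerate([(-.02,-.06,.19),(-.02,.06,.19)]):
    move_to(K+d,q); hold(.3)
    c=get_calibration("wrist");im=capture("wrist");obs.append((c,im));print(get_state()["t"],proj(c,[.528,-.282,.076]))
pickle.dump(obs,open("w1.pkl","wb"))
v=[]
for c,im in obs:
    u=proj(c,[.528,-.282,.06]).astype(int);v.append(cv2.resize(im[max(0,u[1]-115):u[1]+115,max(0,u[0]-80):u[0]+80],(400,576),interpolation=cv2.INTER_CUBIC));print(max(0,u[0]-80),max(0,u[1]-115))
cv2.imwrite("pics/w1.png",np.hstack(v))
E
```

```text
1.725 [199.42888839 150.85140001]
2.625 [306.82883195 167.36746594]
121 33
224 49
```

View pics/w1.png

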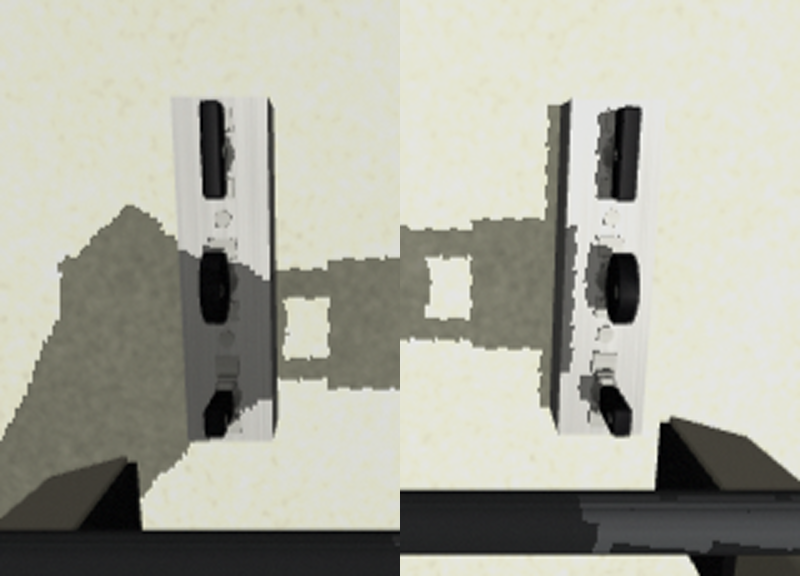

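In the two crops, the middle key is a black disc seen edge-on, at (215,287) left and (622,288) right. The wide bar is above it and the slim tall head below it. The round-headed key is the middle one.

```bash
python3 - <<'E'
from h import *
import pickle
obs=pickle.load(open("w1.pkl","rb"))
off=[(121,33),(224,49)]
C=[]
for (c,im),(ox,oy) in zip(obs,off):
    m=(im.max(2)<55).astype(np.uint8)
    m[oy+185:]=0
    n,l,s,ce=cv2.connectedComponentsWithStats(m)
    L=[]
    for i in range(1,n):
        if s[i,4]>60 and ox+70<ce[i][0]<ox+110 or (s[i,4]>60 and ox<224 and ox+70<ce[i][0]<ox+110):
            x,y,w,h,a=s[i];k=cv2.minAreaRect(np.argwhere(l==i)[:,::-1].astype(np.float32))
            L.append((y,[x,y,w,h,a],ce[i],k));
    L.sort(key=lambda t:t[0])
    for t in L: print(t[1],t[2].round(1),[np.round(v,1) for v in t[3]])
    C.append(L); print()
cs=[o[0] for o in obs]
for a,b in zip(*C):
    print(tri([(cs[0],a[2]),(cs[1],b[2])]), tri([(cs[0],a[3][0]),(cs[1],b[3][0])]))
# rack edges: bright top face side edges in view
for (c,im),(ox,oy) in zip(obs,off):
    e=[]
    for y in(oy+48,oy+85,oy+135,oy+165):
        r=im[y,ox+40:ox+130].max(1).astype(int);g=np.diff(r);e.append((y,[(ox+40+i,g[i]) for i in np.argsort(-abs(g))[:6]]))
    print(e)
E
```

```text
[np.int32(201), np.int32(73), np.int32(11), np.int32(39), np.int32(359)] [205.7  92. ] [array([206.,  92.]), array([38., 10.]), np.float64(90.0)]
[np.int32(201), np.int32(133), np.int32(14), np.int32(30), np.int32(336)] [206.7 147.4] [array([207.5, 147.5]), array([29., 13.]), np.float64(90.0)]
[np.int32(229), np.int32(142), np.int32(3), np.int32(49), np.int32(64)] [230.1 166.5] [array([230.2, 166. ]), array([48. ,  1.4]), np.float64(88.7)]
[np.int32(202), np.int32(189), np.int32(15), np.int32(19), np.int32(191)] [208.6 197.4] [array([208.2, 198.2]), array([12.2, 20.5]), np.float64(33.7)]

[np.int32(306), np.int32(92), np.int32(14), np.int32(37), np.int32(367)] [313.4 109.8] [array([312.3, 109.8]), array([12.2, 36.5]), np.float64(3.8)]
[np.int32(304), np.int32(150), np.int32(15), np.int32(28), np.int32(336)] [311.9 163.4] [array([311. , 163.5]), array([27., 14.]), np.float64(90.0)]
[np.int32(302), np.int32(203), np.int32(14), np.int32(20), np.int32(194)] [309.1 212.2] [array([309.3, 212.1]), array([21. , 10.3]), np.float64(63.4)]
[np.int32(327), np.int32(217), np.int32(18), np.int32(1
[... 1536 characters left out ...]
4)), (np.int64(319), np.int64(99)), (np.int64(320), np.int64(86)), (np.int64(287), np.int64(-71))]), (134, [(np.int64(290), np.int64(114)), (np.int64(281), np.int64(-106)), (np.int64(289), np.int64(59)), (np.int64(286), np.int64(-50)), (np.int64(305), np.int64(-24)), (np.int64(306), np.int64(19))]), (184, [(np.int64(292), np.int64(105)), (np.int64(301), np.int64(-73)), (np.int64(284), np.int64(-50)), (np.int64(302), np.int64(36)), (np.int64(288), np.int64(32)), (np.int64(303), np.int64(31))]), (214, [(np.int64(316), np.int64(125)), (np.int64(284), np.int64(-118)), (np.int64(304), np.int64(-115)), (np.int64(298), np.int64(-108)), (np.int64(299), np.int64(96)), (np.int64(286), np.int64(79))])]
```

```bash
python3 - <<'E'
from h import *
import pickle
S=np.array([.671,-.042,.1316]);r,m=lockrot(np.radians(13.1));q=r.as_quat();obs=[]
move_to(S+m@[0,-.05,.09],q);hold(.3)
for i,d in enumerate([-.05,.06]):
    if i: move_straight(S+m@[0,d,.09],.15);hold(.3)
    c=get_calibration("wrist");im=capture("wrist");obs.append((c,im))
    print(get_state()["t"],proj(c,S),get_state()["qpos"].round(2))
pickle.dump(obs,open("w2.pkl","wb"))
v=[]
for c,im in obs:
    u=proj(c,S).astype(int);x0,y0=max(0,u[0]-50),max(0,u[1]-70);print(x0,y0)
    v.append(cv2.resize(im[y0:y0+140,x0:x0+100],(400,560),interpolation=cv2.INTER_CUBIC))
cv2.imwrite("pics/w2.png",np.hstack(v))
E
```

```text
4.1583 [251.97075123 133.76622169] [ 0.83  0.46 -0.88  1.71  0.37  0.91  0.08]
5.3917 [251.88444199 235.28276839] [ 0.69  0.39 -0.9   1.8   0.37  0.88 -0.11]
201 63
201 165
```

View pics/w2.png

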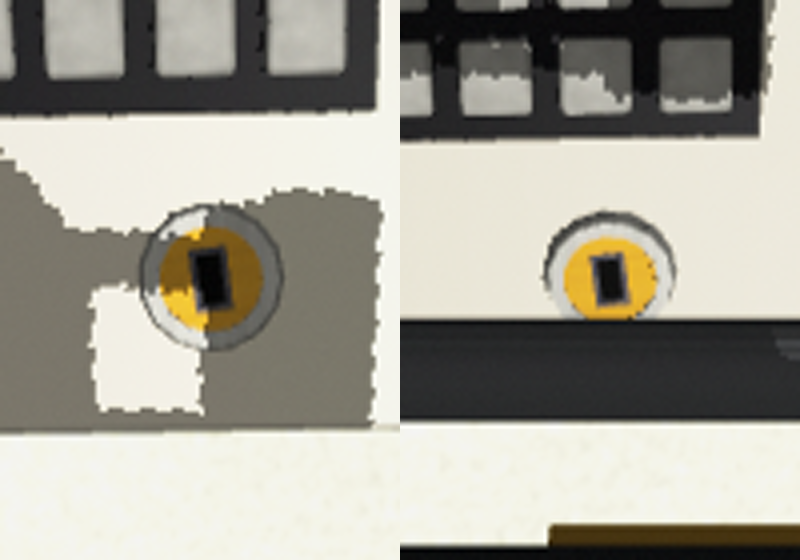

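The switch shows at crop (211,279) left and (610,280) right. Its dark slot's long axis is tilted about 7° anticlockwise of the keyboard's lines.

```bash
python3 - <<'E'
from h import *
import pickle
obs=pickle.load(open("w2.pkl","rb"));W=[];cs=[o[0] for o in obs]
r,m=lockrot(np.radians(13.1))
pts={}
for k,((c,im),g) in enumerate(zip(obs,[(253.7,132.7),(253.5,235)])):
    hsv=cv2.cvtColor(im,cv2.COLOR_BGR2HSV)
    ye=((hsv[...,0]>12)&(hsv[...,0]<32)&(hsv[...,1]>140)&(hsv[...,2]>60)).astype(np.uint8)
    w=np.zeros_like(ye);cv2.circle(w,tuple(int(round(v)) for v in g),20,1,-1);ye*=w
    P=np.argwhere(ye)[:,::-1];hull=cv2.convexHull(P.astype(np.int32))
    f=np.zeros_like(ye);cv2.fillConvexPoly(f,hull,1);sl=f*(1-ye);
    n,l,s,ce=cv2.connectedComponentsWithStats(sl);i=1+np.argmax(s[1:,4]);
    e=cv2.fitEllipse(hull.astype(np.float32))
    rc=cv2.minAreaRect(np.argwhere(l==i)[:,::-1].astype(np.float32))
    # slot principal axis, in face plane
    print(len(P),"hull ell",np.round(e[0],2),np.round(e[1],1),"slot",ce[i].round(2),s[i,4],[np.round(v,1) for v in rc])
    W.append((c,ce[i],e[0]));pts[k]=np.argwhere(l==i)[:,::-1]
S,e=tri([(c,a) for c,a,b in W]);print("slot",S,e)
S2,e2=tri([(c,b) for c,a,b in W]);print("ell",S2,e2)
def onface(c,uv):
    o,d=ray(c,uv);n=m[:,2];return m.T@(o+d*((S-o)@n)/(d@n)-S)
for k in pts:
    q=np.array([onface(cs[k],u) for u in pts[k]])[:,:2]*1e3
    u,sv,vt=np.linalg.svd(q-q.mean(0));a=vt[0]*np.sign(vt[0][1]);print("slot ccw deg vs assumed till yaw",np.degrees(np.arctan2(-a[0],a[1])), (q.max(0)-q.min(0)),q.mean(0))
# keyboard edges for yaw: bottom edge of keyboard (right side), view 0 
c,im=obs[0]; g=cv2.cvtColor(im,cv2.COLOR_BGR2GRAY).astype(int)
L=[]
for x in range(120,292,4):
    col=g[60:120,x]; d=np.diff(col); i=np.argmax(d); L.append((x,60+i+.5 ,d[i]))
L=np.array(L);ok=abs(L[:,1]-np.median(L[:,1]))<6;L=L[ok]
q=np.array([onface(c,u[:2]) for u in L]);p=np.polyfit(q[:,0],q[:,1],1);res=q[:,1]-np.polyval(p,q[:,0]);print("kbd edge dir deg",np.degrees(np.arctan(p[0])),len(L),res.std()*1e3,L[[0,-1]])
E
```

```text
367 hull ell [253.23 132.38] [25.2 25.5] slot [253.2  132.39] 149 [array([253.1, 132.4]), array([16. ,  9.3]), np.float64(82.9)]
259 hull ell [253.03 234.65] [20.8 22.5] slot [253.12 234.57] 113 [array([253.1, 234.5]), array([13.2,  8.5]), np.float64(81.9)]
slot [ 0.67158969 -0.04039392  0.13313243] [0.1 0.1]
ell [ 0.67148563 -0.0403919   0.13337453] [0. 0.]
slot ccw deg vs assumed till yaw 8.740408816667344 [ 9.89509458 15.5123737 ] [-0.06690682 -0.01884847]
slot ccw deg vs assumed till yaw 5.179505638722718 [ 9.84776559 15.38574768] [ 0.06979091 -0.01766738]
kbd edge dir deg 0.7314733165730081 40 0.3059175201250399 [[124.   92.5  29. ]
 [288.   90.5 104. ]]
```

```bash
python3 - <<'E'
from h import *
K=np.array([.5315,-.2885,.071]);q=down(np.radians(-81.35))
s=get_state();move_straight(s["ee_pos"]+[-.05,-.05,.06],.25)
move_to(K+[0,0,.06],q)
move_straight(K+[0,0,-.015],.08,f_stop=8);hold(.2)
print(get_state()["ee_pos"],get_state()["wrist_force"])
gripper_to(0.0,40);s=get_state();print(s["gripper_width"],s["gripper_force"],s["wrist_force"],s["t"])
hold(.2);s=get_state();print(s["wrist_force"],s["ee_pos"])
move_straight(K+[0,0,.1],.08);hold(.3)
s=get_state();print(s["gripper_width"],s["gripper_force"],s["wrist_force"],s["t"])
im=capture("wrist");cv2.imwrite("pics/held.png",cv2.resize(im,(768,576)))
E
```

```text
[ 0.53191395 -0.28869384  0.05658929] [-1.01345609 -0.35142774  0.00919573]
0.00038668887191708394 0.0 [-0.78305528 -0.10786482  0.82836769] 9.8417
[-0.24206599  0.09777799 -0.37064746] [ 0.53147659 -0.28849363  0.05598644]
0.0004648040888745534 0.0 [-0.1357271  -0.18939157  1.33327193] 11.9333
```

View pics/held.png

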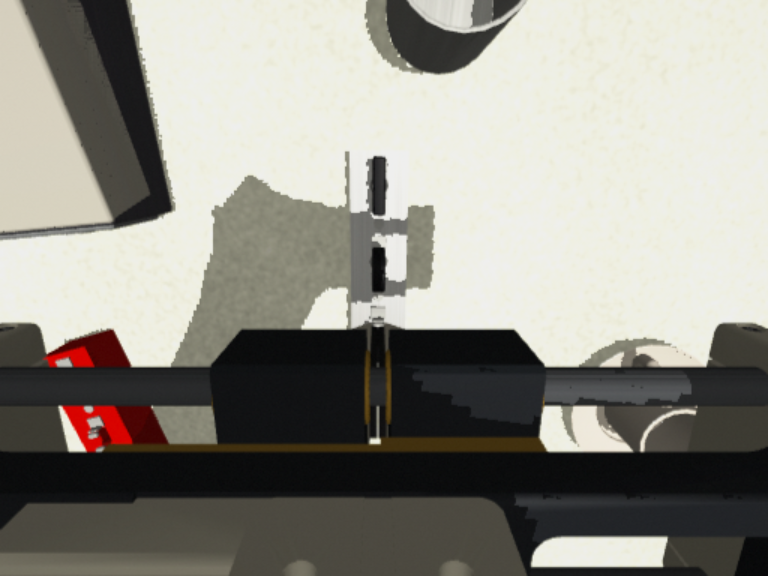

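The view shows the wide key at (378,185) and the round key at (379,268), both still in the rack. The fingers shut on nothing, so the grasp missed. I'll compare the measured positions with this view, then go down again and look before closing.

```bash
python3 - <<'E'
from h import *
K=np.array([.5315,-.2885,.071])
c=get_calibration("wrist");print(proj(c,K),plane(c,(252.7,178.7),.08))
gripper_to(.06);
move_straight(K+[0,0,.02],.1)
move_straight(K+[0,0,-.015],.08,f_stop=8);hold(.2)
s=get_state();print(s["ee_pos"],s["wrist_force"],s["gripper_width"],s["t"])
a=capture("wrist");b=capture("side")
for w in(.03,.02,.014,.01,.006):
    gripper_to(w,40);s=get_state();print(w,s["gripper_width"],s["gripper_force"],s["wrist_force"].round(2),s["moment"].round(3))
d=capture("wrist");print(s["t"])
v=np.hstack([cv2.resize(x[120:320,170:340],(400,470)) for x in(a,d)])
cv2.imwrite("pics/low.png",v)
E
```

```text
[251.83894375 180.07634129] [ 0.53523644 -0.28881929  0.08      ]
[ 0.53195447 -0.28866454  0.05651422] [-0.56123372 -0.12175234  0.08181675] 0.06018246590793278 14.7833
0.03 0.030200735278107363 0.0 [ 0.8  -1.01  0.12] [0.013 0.025 0.024]
0.02 0.020199477998556897 0.0 [-0.42  0.24 -0.49] [0.007 0.127 0.003]
0.014 0.013736829248877636 0.0 [ 0.14 -0.29 -0.12] [0.056 0.018 0.017]
0.01 0.010227203103686112 0.0 [ 0.21 -0.3   0.42] [ 0.05   0.037 -0.014]
0.006 0.006208817064207289 0.0 [ 0.44 -0.43  0.78] [-0.001  0.016 -0.016]
17.05
```

View pics/low.png

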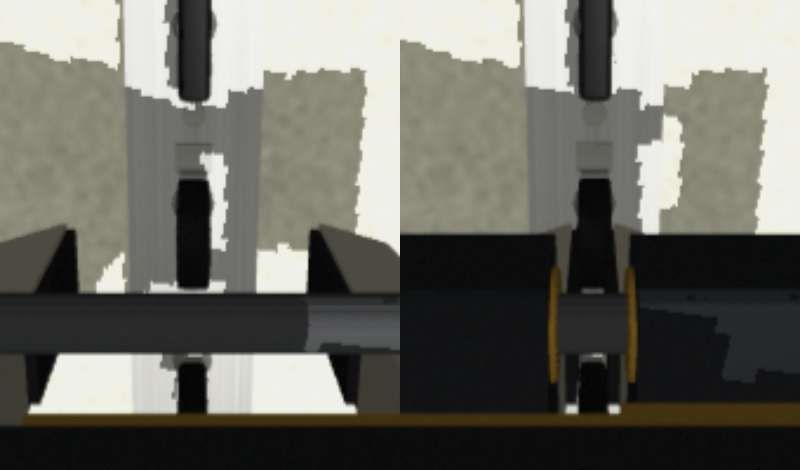

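The round head shows at crop (194,235), with the finger plates just below it in the picture, yet the fingers close freely. I'll check with the fixed cameras where the fingertips really are relative to the reported TCP.

```bash
python3 - <<'E'
from h import *
s=get_state();P=s["ee_pos"];K=np.array([.5315,-.2885,.071]);v=[]
print(P)
for n in("side","top"):
    c=get_calibration(n);im=capture(n);cv2.imwrite(f"pics/{n}_low.png",im);u=proj(c,P);print(n,u,proj(c,K))
    x0,y0=int(u[0])-40,int(u[1])-45;x=cv2.resize(im[y0:y0+90,x0:x0+80],(400,450),interpolation=cv2.INTER_CUBIC)
    for p,col in((P,(0,0,255)),(K,(0,255,0))):
        q=((proj(c,p)-[x0,y0]+.5)*5).astype(int);cv2.circle(x,tuple(q),4,col,1)
    v.append(x);print(x0,y0)
cv2.imwrite("pics/low2.png",np.hstack(v))
E
```

```text
[ 0.53146872 -0.28851017  0.05597631]
side [303.93706956 183.13016396] [304.2799116 179.4692944]
263 138
top [328.14247029 183.42213606] [328.94759961 182.67218614]
288 138
```

View pics/low2.png

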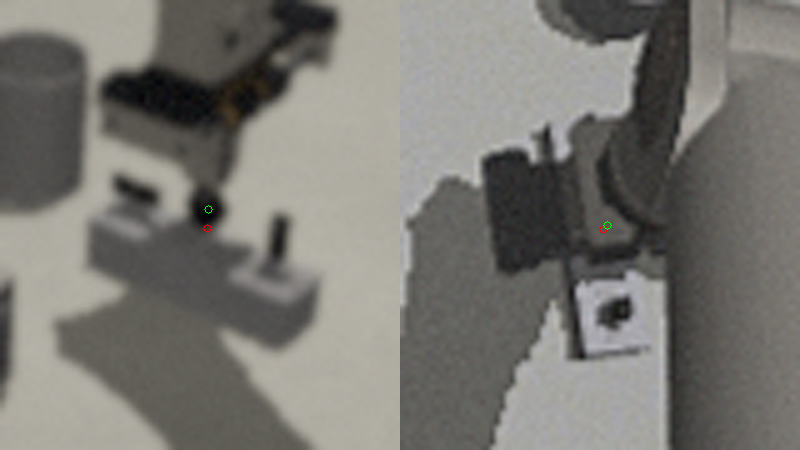

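In the side crop the real fingertips are at (215,180), just above the round head at (207,205). The reported TCP projects to (207,228), so the tips sit about 35 mm above it. The key measurement itself holds. I'll lower under a force guard and grip again, and record the key's pose relative to the reported tool frame.

```bash
python3 - <<'E'
from h import *
K=np.array([.5315,-.2885,.071])
gripper_to(.05);
print(move_straight(K+[0,0,-.048],.05,f_stop=5));hold(.2)
s=get_state();print(s["ee_pos"],s["wrist_force"],s["t"])
a=capture("wrist")
for w in(.02,.012):
    gripper_to(w,40);s=get_state();print(w,s["gripper_width"],s["gripper_force"],s["wrist_force"].round(2))
b=capture("wrist");c=capture("side");print(s["t"])
cc=get_calibration("side");u=proj(cc,K).astype(int)
cv2.imwrite("pics/low3.png",np.hstack([cv2.resize(x,(260,400),interpolation=cv2.INTER_CUBIC) for x in(a[130:330,187:317],b[130:330,187:317],c[u[1]-40:u[1]+40,u[0]-26:u[0]+26])]))
E
```

```text
False
[ 0.53180659 -0.28867172  0.02342658] [0.86950561 0.57324583 0.25061352] 19.075
0.02 0.01961213824628218 0.0 [-0.23  0.46 -0.12]
0.012 0.012122963503696054 0.0 [ 0.25 -0.1   0.04]
20.225
```

View pics/low3.png

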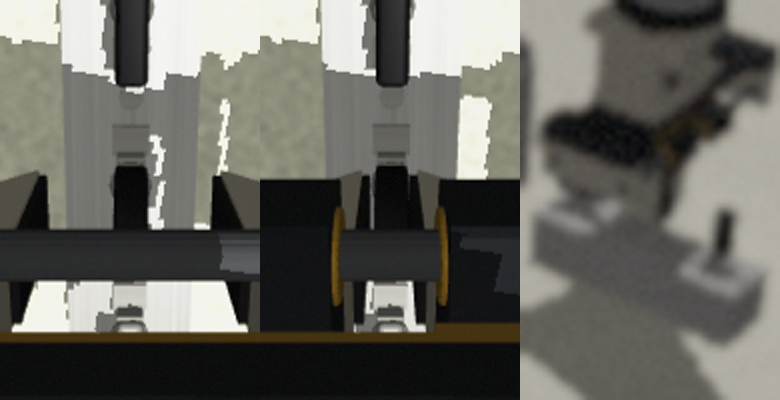

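```bash
python3 - <<'E'
from h import *
K=np.array([.5315,-.2885,.071])
print(move_straight(K+[0,0,-.052],.05,f_stop=5));hold(.3)
gripper_to(.0,40);hold(.3);s=get_state();print(s["ee_pos"],s["tcp_rot"],s["gripper_width"],s["gripper_force"],s["wrist_force"].round(2))
g=s["ee_pos"]
if s["gripper_width"]>.006:
    for k in range(6):
        move_straight(g+[0,0,.01*(k+1)],.05);w=get_state();print(w["ee_pos"][2],w["gripper_width"],w["gripper_force"],w["wrist_force"].round(2))
    hold(.2);s=get_state();print(s["gripper_width"],s["gripper_force"],s["t"],s["wrist_force"])
    np.save("g.npy",g)
    c=get_calibration("side");im=capture("side");cv2.imwrite("pics/side_held.png",im)
    cv2.imwrite("pics/wrist_held.png",capture("wrist"))
E
```

```text
False
[ 0.53156156 -0.28851114  0.01905518] [9.97149428e-01 7.54520580e-02 4.96286262e-05 4.35412995e-05] 0.008648612511952036 40.00005950219929 [-0.72  0.27  0.17]
0.02969764494687415 0.008686300333324317 40.00014139339328 [-1.11  1.38  1.64]
0.039681874954643696 0.00860191884551166 39.999931496568024 [-0.63  0.8   1.23]
0.04962226567281063 0.008843075647263856 40.00038999365643 [-1.38  0.34  1.06]
0.059650038319439665 0.008841076337983552 39.999919552356005 [-0.67  0.16 -1.57]
0.06961121532499853 0.008858637570243742 39.99995034886524 [ 0.84  0.84 -0.63]
0.07957196937404945 0.009072063903025042 40.00000274274498 [-0.27 -0.32 -1.74]
0.00841073917054953 39.99993508681655 23.7083 [-0.97629435  0.59668942 -0.54154707]
```

```bash
cat >> h.py <<'E'
YAW=np.radians(13.5); S0=np.array([.67155,-.0404,.1332]); SH=np.array([0,0,-.021])
def pose(d,cw,dx=0,dy=0,tilt=(0,0)):
    "TCP pose with shoulder d above face, key turned cw deg from rest; dx,dy in lock frame"
    r,m=lockrot(YAW,np.radians(cw)); p=S0+m@np.array([dx,dy,d])
    return p-r.apply(SH), r.as_quat()
def where():
    "shoulder in lock frame (mm), cw angle, force along lock axes"
    s=get_state();r0,m=lockrot(YAW);T=R.from_quat(s["tcp_rot"])
    p=m.T@(s["ee_pos"]+T.apply(SH)-S0)*1e3
    y=m.T@T.apply([0,1,0]);cw=np.degrees(np.arctan2(-y[1],y[0]))
    return p.round(2),round(cw,1),(m.T@s["wrist_force"]).round(2),round((m.T@s["moment"])[2],3),round(s["gripper_width"],4),round(s["t"],2)
E
python3 - <<'E'
from h import *
g=get_state()["ee_pos"]
move_straight(g+[0,0,.1],.2)
move_to(*pose(.07,-6.5));move_straight(pose(.036,-6.5)[0],.1);hold(.3)
print(where(),get_state()["qpos"].round(2))
for cw in(40,80,100,112):
    q=solve_ik(*[x for x in pose(.0,cw)]);print(cw,None if q is None else q.round(2))
_,m=lockrot(YAW);v=[]
s=get_state();T=R.from_quat(s["tcp_rot"]);sh=s["ee_pos"]+T.apply(SH);tip=sh+T.apply([0,0,.03])
for n in("side","top","wrist"):
    c=get_calibration(n);im=capture(n);cv2.imwrite(f"pics/{n}_hov.png",im);u=proj(c,tip).astype(int)
    h,w=(60,40) if n!="wrist" else (120,80)
    x0,y0=u[0]-w//2,u[1]-h//2;x=cv2.resize(im[y0:y0+h,x0:x0+w],(266,400),interpolation=cv2.INTER_CUBIC)
    for p,col in((tip,(0,0,255)),(S0,(0,255,0)),(sh,(255,0,0))):
        q=((proj(c,p)-[x0,y0]+.5)*400/h).astype(int);cv2.circle(x,tuple(q),3,col,1)
    v.append(x)
cv2.imwrite("pics/hov.png",np.hstack(v))
E
```

```text
(array([ 0.42, -0.07, 36.49]), np.float64(-6.5), array([-0.7 , -0.15, -0.1 ]), np.float64(-0.042), 0.0087, 26.34) [ 0.73  0.56 -0.89  1.78  0.54  0.8  -0.02]
40 [ 0.56  0.55 -0.66  1.79  0.42  0.7  -0.75]
80 [ 0.45  0.51 -0.5   1.79  0.28  0.67 -1.34]
100 [ 0.39  0.49 -0.42  1.79  0.22  0.66 -1.63]
112 [ 0.35  0.49 -0.38  1.8   0.18  0.66 -1.81]
```

View pics/hov.png

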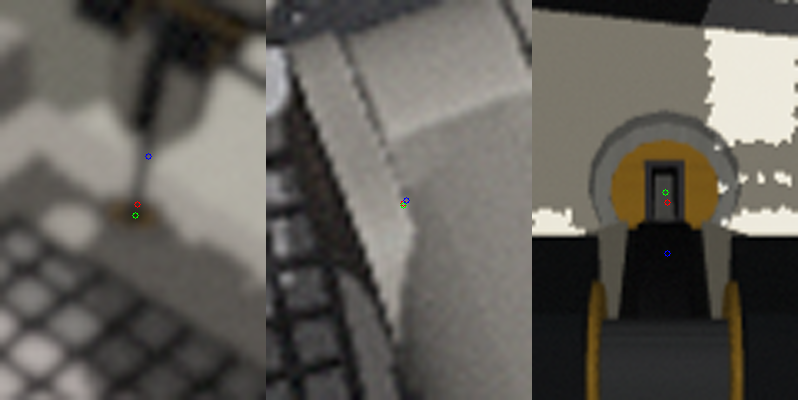

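The held key points at the switch. In the wrist crop the blade tip is inside the slot outline at (665,190), and the angles agree. I'll insert under guard.

```bash
python3 - <<'E'
from h import *
h=move_straight(pose(.014,-6.5)[0],.03,f_stop=6);print(h,where());hold(.2);print(where())
E
```

```text
True (array([ 1.000e-02, -6.400e-01,  1.837e+01]), np.float64(-6.5), array([-0.8 ,  0.9 ,  6.47]), np.float64(0.045), 0.009, 27.07)
(array([ 0.05, -0.65, 18.56]), np.float64(-6.5), array([-1.06, -0.22,  6.14]), np.float64(0.022), 0.009, 27.27)
```

```bash
python3 - <<'E'
from h import *
for d in(.0178,.0172):
    movej(solve_ik(*pose(d,-6.5)));hold(.15);print(d,where())
E
```

```text
0.0178 (array([ 0.24, -0.56, 18.3 ]), np.float64(-6.5), array([-2.16, -1.95,  7.88]), np.float64(0.05), 0.0086, 27.68)
0.0172 (array([ 0.39, -0.59, 18.06]), np.float64(-6.5), array([-3.07, -1.53, 11.  ]), np.float64(-0.0), 0.0089, 28.07)
```

```bash
python3 - <<'E'
from h import *
DY=-.0004
for cw in(8,18,22,25,28,31,34,37,40):
    movej(solve_ik(*pose(.0176,cw,0,DY)));w=where();print(cw,w)
    if w[0][2]<17.85 and w[2][2]<4: break
h=move_straight(pose(.006,cw,0,DY)[0],.03,f_stop=7);print(h,where())
E
```

```text
8 (array([ 0.48, -0.6 , 17.88]), np.float64(7.7), array([ 0.09, -1.37,  5.34]), np.float64(-0.029), 0.0087, 28.39)
18 (array([ 0.34, -0.59, 17.4 ]), np.float64(17.6), array([ 0.85, -1.54,  0.95]), np.float64(-0.023), 0.0086, 28.66)
True (array([ 0.42, -0.8 ,  8.47]), np.float64(17.9), array([-0.12,  0.21,  2.16]), np.float64(-0.007), 0.0091, 29.01)
```

```bash
python3 - <<'E'
from h import *
DY=-.0004
hold(.1);w=where();print(w)
d=w[0][2]/1e3-.0012
for cw in(12,8,5,2,0,-2,-4,-6,-3,0,3):
    movej(solve_ik(*pose(d,cw,0,DY)));w=where();print(cw,w)
    if w[0][2]<d*1e3+.4 and w[2][2]<3: break
h=move_straight(pose(-.002,cw,0,DY)[0],.03,f_stop=8);print(h,where());hold(.2);print(where())
E
```

```text
(array([ 0.39, -0.85,  8.57]), np.float64(17.9), array([1.29, 0.34, 2.3 ]), np.float64(-0.025), 0.009, 29.11)
12 (array([ 0.35, -0.68,  7.4 ]), np.float64(12.0), array([ 0.82, -0.72,  3.97]), np.float64(0.026), 0.0089, 29.36)
8 (array([ 0.35, -0.68,  7.38]), np.float64(8.1), array([ 1.48, -1.88,  1.72]), np.float64(-0.043), 0.0088, 29.61)
True (array([ 0.4 , -0.76, -0.67]), np.float64(8.1), array([-0.47, -0.01,  4.13]), np.float64(-0.016), 0.0088, 29.93)
(array([ 0.45, -0.76, -0.6 ]), np.float64(8.0), array([-0.95,  0.92,  3.62]), np.float64(0.047), 0.0088, 30.13)
```

```bash
python3 - <<'E'
from h import *
DY=-.0004
movej(solve_ik(*pose(-.0018,8,0,DY)));hold(.3);print(where())
E
```

```text
(array([ 0.47, -0.76, -0.82]), np.float64(8.0), array([-1.91,  0.58, 12.12]), np.float64(0.026), 0.0086, 30.68)
```

The shoulder is firmly seated: the depth stays at about −0.8 mm while the push rises to 12 N. Now the quarter turn, keeping a light push.

```bash
python3 - <<'E'
from h import *
for cw in(20,35,50,65,80,90,100,104):
    movej(solve_ik(*pose(-.0013,cw,0,-.0004)));print(cw,where())
hold(.4);print(where(),get_state()["gripper_force"])
a=capture("wrist");c=get_calibration("wrist");u=proj(c,S0).astype(int)
b=capture("top");v=[cv2.resize(a[max(0,u[1]-90):u[1]+90,u[0]-80:u[0]+80],(426,480)),cv2.resize(capture("side")[115:235,170:277],(374,480)) ]
cv2.imwrite("pics/fin.png",np.hstack(v))
E
```

```text
20 (array([ 0.33, -0.68, -0.62]), np.float64(20.1), array([-0.43, -1.14,  8.67]), np.float64(-0.004), 0.0087, 30.98)
35 (array([ 0.24, -0.67, -0.65]), np.float64(35.0), array([-1.41,  0.64,  9.26]), np.float64(0.047), 0.0085, 31.3)
50 (array([ 0.25, -0.59, -0.66]), np.float64(50.0), array([-0.9 , -0.41,  8.28]), np.float64(0.056), 0.0088, 31.62)
65 (array([ 0.17, -0.53, -0.68]), np.float64(65.0), array([-0.73, -1.2 ,  8.42]), np.float64(0.048), 0.0091, 31.95)
80 (array([ 0.2 , -0.46, -0.65]), np.float64(80.0), array([-0.85,  0.72,  9.17]), np.float64(0.058), 0.0087, 32.27)
90 (array([ 0.23, -0.4 , -0.64]), np.float64(90.0), array([-0.75, -0.15,  8.45]), np.float64(0.042), 0.0085, 32.54)
100 (array([ 0.22, -0.38, -0.68]), np.float64(100.0), array([-1.13,  0.1 ,  8.45]), np.float64(0.071), 0.0087, 32.81)
104 (array([ 0.23, -0.38, -0.64]), np.float64(104.0), array([-0.89,  1.04,  8.75]), np.float64(0.07), 0.0086, 33.06)
(array([ 0.2 , -0.41, -0.68]), np.float64(104.0), array([-0.36, -0.27,  8.55]), np.float64(0.102), 0.0085, 33.46) 40.00469308812171
```

View pics/fin.png

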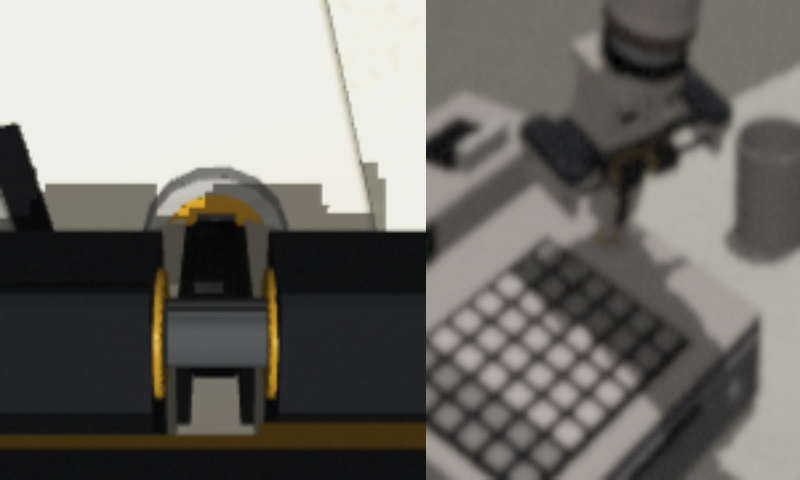

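The key is seated in the switch (wrist crop (215,215)) and held by the fingers. It is turned 104°, and the spring's counter-torque of about 0.05–0.1 N·m shows in the readings. Handing in.

```bash
python3 -c "
from bench import *
print(job_done())"
```

```text
the job is handed in; nothing more can be done
None
```

The round-headed key is home in the till switch, turned about 104° clockwise and still gripped against the spring; the job was handed in at about 33.5 s, after a missed first grasp that moved nothing, and no verdict was returned.

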